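Start and close the loose lid of an amber jar

ROBOT

A 6-joint arm with a two-finger parallel gripper is mounted at the origin on a cart in front of the work surface, level with it; the furniture and walls round the work are solid. World frame = base frame: x ahead of the robot, y to its left, z up, the work surface at z = 0. Lengths are in m, angles in degrees, forces in N, time in s.
With the tool pointing down it reaches from about 0.4 to 0.825 m from the base axis. Payload 7 kg.
Tool frame: the origin (TCP) lies midway between the tips of the shut fingers; the grasp point (between the pads) lies 19 mm behind it; z points along the fingers, y is the direction in which the jaws open and shut (so a half turn about z gives the same grasp; the last joint's range is limited). The gripper opens to 88 mm and grips with 3 to 60 N. Pads are 19 mm wide; open, the fingers measure 130 mm over their backs; the gripper's body (78 mm by 193 mm) begins 47 mm behind the grasp point.
Start: joints at [-52.363, 20.546, 0.682, 0, -70.136, -16.507], TCP at [0.243, -0.63, 0.227] pointing down, gripper open.
Joint ranges: [-176.03, 176.03], [-82.01, 121.73], [-58.28, 71.71], [-173.87, 95.51], [-174.79, -0.11], [-173.66, 173.66]. Speed limits (degrees/s): [136.94, 136.94, 172.46, 180, 180, 180].

INTERFACE

Orientations are given as [roll, pitch, yaw] about the fixed x, y, z axes, in that order (R = Rz(yaw) Ry(pitch) Rx(roll)).
In Python, from plant import r gives the robot as it stands. The module is installed in compiled form; this text tells all that it offers.
- The arm moves only by the tool send_rows, never from a script. Its argument "motion" is a list of rows, each an object with "travel": the shift along the tool's x, y, z in m, a list of three; "spin": the turn about the tool's z in degrees. In form: [{"travel": [tx, ty, tz], "spin": spin}, ...]. A call has 1 to 5 rows; each row shifts and turns the pose as measured when the row begins, along the tool's axes as they then stand; what a row does not reach is not made up. A row lasts 1/12 s, in which the tool goes at most 41.7 mm and 7.16 degrees, less where a joint would pass 70% of its speed; a pose out of reach is approached as far as the arm can. A call is refused whole if a number of a shift passes 0.0417 or a number of a turn 7.16, either way. A call with a gripper value outside its range is refused whole. "gripper" is the gripper command: -1 is shut, 1 is fully open, values between are in proportion, set as the call begins (left out, the last holds). The fingers move at their own pace and stop on an object; "squeeze" is the grip in N (left out, the last holds). Time passes only in rows, so rows that do not move let the fingers close. It gives the time, the measured TCP pose, the force and the opening at its end, in the units of the state.
- r.get_state(): the state, without advancing time (a new reading comes with each control period).
- r.capture(name): name is "scene" or "top"; returns (picture, depth): 384x512x3 uint8, blue, green, red; 384x512 float32, m along the optical axis (not along the pixel's ray), 0 where there is no reading.
- r.get_calibration(name): a dict with "fov_y" (degrees; the focal length in pixels is half the picture's height over the tangent of half this angle, whatever the lens; pixels are square), "cx", "cy" (the principal point, pixels), "origin" and "orientation" of the camera in the world. Camera axes: x right, y down, z forward; pixel columns grow to the right and rows downward; lengths in m; the calibration is good to about 2 mm. A picture is of the moment at which its call begins. get_calibration takes no time and is no camera call.
- r.close_job(): hands the job in, once; it reports no verdict.
Trained networks look in the newest picture that a camera, given by its name, has taken for a name from the list of things; names that differ only in an ending like _2 or _b are one class to them, and where a whole thing is asked for, a point or a joint stands for the part that bears it (a point fixed in the world has none). Each returns a list of dicts, best first, with "conf" (0 to 1); they miss things now and then, are a little off and sometimes report something else, mostly with a low value. They report only what shows in the picture. A call takes as long as a camera call. They do not tell look-alikes from the thing itself.
- r.boxes_of(camera, target): "at" ([x, y, z] in m, in the coordinates of the camera as it stood for that picture, good to about 4 mm: the middle of the surface that is visible of it).
- r.pinpoint(camera, target): "at" ([x, y, z] in m, in the coordinates of the camera as it stood for that picture, good to about 4 mm: a listed point, or the origin of a listed thing).
The state is a dict: "time_s": time; "joints": joint angles; "qd": joint speeds; "joint_torque": joint torques, N m; "tcp_pos": TCP position; "eef_rot": TCP orientation; "contact_force": force on the tool from outside, world axes, zero at the start; "moment": the same for the moment, N m; "gripper_width": finger opening in m.
Only numpy, scipy, OpenCV 4.12 (cv2) and the standard library are available. Lean on these libraries where they do the work, as an engineer would, in place of code of your own. Each camera call takes 0.05 s, during which the arm holds its last target. There are 200 camera calls.

TASK

The blue lid is only lying on top of its thread. Without lifting it off, turn it backward (anticlockwise seen from above) until its yellow pointer meets the red line and it drops into the thread start, let it down, then turn it forward (clockwise) until it stops at the black spot and let go. Leave the jar with the white lid alone.

Things in the scene. Friction and masses are not known exactly. Their poses are not given: they have to be found in the camera images.
- jar: Clear jar of honey-coloured amber, 72 mm wide, rim 100 mm high, fixed on a screwed-down plywood holder 104x104x18 mm; cannot turn. Origin on its axis at table height, z up. Red line on the holder towards the jar's own -x: thread start. Black spot 75 degrees clockwise of it (from above): home, where a stop halts the lid. Three level thread ledges on the neck, gaps between them, 120 degrees apart.
- lid: Blue lid 72 mm across, loose, 0.1 kg. Origin on its axis at the skirt's lower edge, z up; flat top at +20 mm. Grip bar on top through the axis, along the lid's x: 50 long, 16 wide (y), top at +52 mm; pinch it from above. At first level on the ledges, origin 93 mm over the table, lid yaw minus jar yaw -35 to -60 degrees; at 0 (within 12) it can drop to 84 mm (if gripped, lower it); home -75.
- lid_mark (a point): Yellow pointer on the edge of the blue lid's flat top: 30 mm from the axis towards the lid's own -x, 20 mm above the lid's origin. At first 35 to 60 degrees clockwise of the jar's red line. Once dropped, the lid turns freely clockwise under the ledges, with 2.5 mm play up and down and 1.5 mm sideways, until the solid stop, with the pointer at the black spot.
- white_jar: The other jar, same make and size on a like holder, with dark amber and a white lid, already closed and tight (fixed). Origin on its axis at table height; the top of its lid's grip bar is 136 mm above the table. To be left alone.
Things that resemble listed ones, but are neither listed nor needed, are in the scene too. Of the things shaped like the lid, the blue one is meant.

How it is judged (in metres and radians):
On the way:
1. the lid has been turned back to the red line (pointer within 22 degrees) and has dropped into the thread start (z of lid in the frame of jar below 0.0885 m and x of lid_mark in the frame of jar below -0.02 m and y of lid_mark in the frame of jar between -0.0115 and 0.0115 m), for 0.1 s.
At the end, for the whole second after the job is handed in: The blue lid sits down on its jar (origin 80 to 88 mm above the table, level within 7 degrees, at rest), turned clockwise to the stop or within about 17 degrees of it (pointer at the black spot) (z of lid in the frame of jar between 0.08 and 0.088 m and horizontal distance between lid and jar below 0.005 m and angle between lid's own z axis and vertical below 0.12 rad and x of lid_mark in the frame of jar above -0.0163 m and y of lid_mark in the frame of jar above 0.015 m and linear speed of lid below 0.02 m/s); the robot touches nothing.
It fails at once if the blue lid is lifted off its jar (raised more than 15 mm) (z of lid in the frame of jar above 0.108 m).
It fails at once if the jar with the white lid is handled (touched by the robot with more than 3 N) (contact force between any of the fingers, the arm and white_jar above 3 N).
It also fails if it takes over 35 s, if anything falls off the work surface, if the arm or the gripper's body presses on something with over 40 N, if the wrist force passes 120 N, or if a joint passes its speed limit or range.

## Working session

There is one attempt and no reset: what is moved stays moved. The work goes in short steps, Python scripts to look and compute and a tool call to move; the robot and the scene stay as the last step left them, time stands still between calls to the robot, and variables do not carry over. Pictures are saved under pics/ and viewed, about 8 in all and at most 12, crops included, and the job is handed in when it is done.

Besides the shell and the picture viewer there is one more tool, called after "Emit:" as name(argument=value, ...) on one line, values as JSON. send_rows: Moves the arm, as the interface text tells. Its arguments: {"type":"object","properties":{"motion":{"type":"array"},"gripper":{"type":"number"},"squeeze":{"type":"number"}},"required":["motion"]}

```bash
mkdir -p pics
cat > h.py <<'E'
import numpy as np, cv2
from scipy.spatial.transform import Rotation as R
from plant import r
def cam(n):
    c=r.get_calibration(n); f=192/np.tan(np.radians(c['fov_y'])/2)
    o=np.array(c['orientation'],float)
    M=R.from_euler('xyz',o,degrees=True).as_matrix() if o.shape==(3,) else (o if o.shape==(3,3) else None)
    return f,c['cx'],c['cy'],np.array(c['origin']),M
def w(n,p): _,_,_,o,M=cam(n); return o+M@np.array(p)
def pix(n,P):
    f,cx,cy,o,M=cam(n); q=M.T@(np.array(P)-o); return np.array([f*q[0]/q[2]+cx,f*q[1]/q[2]+cy])
def cloud(n,d):
    f,cx,cy,o,M=cam(n); v,u=np.mgrid[:384,:512]
    return np.stack([(u-cx)/f*d,(v-cy)/f*d,d],-1)@M.T+o
E
python3 - <<'E'
from h import *
ims=[]
for n in('scene','top'):
    print(n,r.get_calibration(n)); im,d=r.capture(n); np.save(n+'.npy',d); ims.append(im); cv2.imwrite(n+'.png',im)
    for t in('jar','lid','lid_mark','white_jar'):
        for b in r.pinpoint(n,t): p=w(n,b['at']); print(n,t,round(b['conf'],2),p.round(3),pix(n,p).round())
cv2.imwrite('pics/a.png',ims[0]);cv2.imwrite('pics/b.png',ims[1]); print(r.get_state())
E
```

```text
scene {'fov_y': 57.61361962496591, 'cx': 254.1439171614046, 'cy': 200.4176230672339, 'origin': array([-0.00116374,  0.63007293,  0.4633692 ]), 'orientation': array([-116.37669705,   -0.65122371, -144.70555934])}
scene jar 0.89 [ 0.505  0.109 -0.001] [206. 240.]
scene lid 0.86 [0.503 0.109 0.097] [204. 204.]
scene lid 0.73 [0.328 0.088 0.002] [272. 260.]
scene lid_mark 0.6 [0.351 0.072 0.019] [267. 247.]
scene lid_mark 0.58 [0.487 0.137 0.115] [201. 204.]
scene white_jar 0.83 [ 0.559 -0.103  0.002] [241. 202.]
scene white_jar 0.36 [0.503 0.111 0.098] [204. 204.]
top {'fov_y': 45.21548907363695, 'cx': 254.3289670791944, 'cy': 189.33044910099295, 'origin': array([0.39551864, 0.00771255, 1.11836734]), 'orientation': array([-1.77676571e+02,  9.69737438e-02, -9.02276729e+01])}
top jar 0.6 [0.503 0.11  0.   ] [213. 164.]
top lid 0.6 [0.329 0.09  0.001] [221. 236.]
top lid_mark 0.87 [0.491 0.14  0.113] [194. 165.]
top lid_mark 0.76 [0.352 0.074 0.016] [227. 226.]
top white_jar 0.78 [ 0.567 -0.095  0.003] [297. 137.]
{'time_s': 0.5, 'joints': array([-5.23621256e+01,  2.05495492e+01,  6.77833981e-01, -9.15038734e-04,
       -7.01356643e+01, -1.65068133e+01]), 'qd': array([-0.21028717, -0.0083055 ,  0.07368837, -0.01598837,  0.03864048,
       -0.05449465]), 'joint_torque': array([ 1.02557857e-03, -5.81798279e+01,  2.93066955e+01,  6.99705988e+00,
        1.19309223e-02, -2.02062682e-05]), 'tcp_pos': array([ 0.24329529, -0.62956633,  0.22649096]), 'eef_rot': array([ 1.79992680e+02, -1.27166431e-03, -1.58869250e+02]), 'contact_force': array([ 0.50802436, -0.17566513, -0.63937612]), 'moment': array([-0.03052315, -0.00876292,  0.01021787]), 'gripper_width': 0.08780694211284186}
```

View pics/a.png

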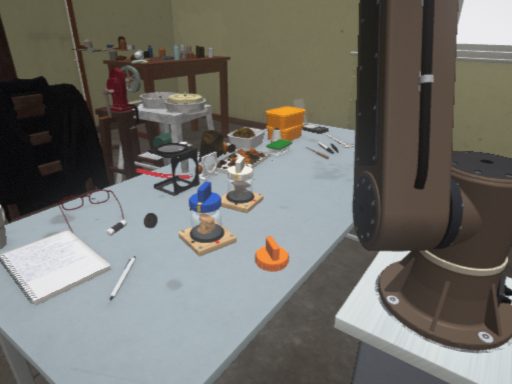

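View pics/b.png

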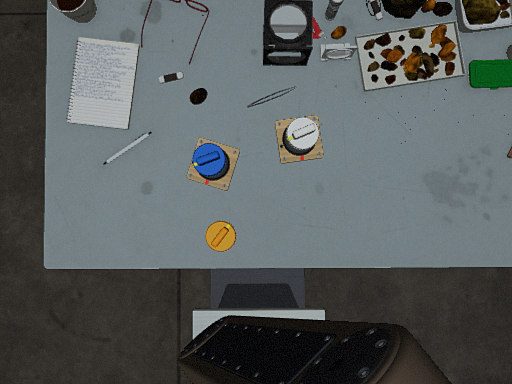

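The blue lid is at scene (205,203) and top (211,160). Two things could be taken for it: the orange lid on the table at top (221,236) and the white-lidded jar at top (301,135). I choose the blue one and check it in a close crop.

Run:
```python
from h import *
t=cv2.imread('top.png');d=np.load('top.npy')
c=t[125:200,175:255]; cv2.imwrite('pics/c.png',cv2.resize(c,None,fx=7,fy=7,interpolation=cv2.INTER_CUBIC))
P=cloud('top',d);hsv=cv2.cvtColor(t,cv2.COLOR_BGR2HSV)
roi=np.zeros(d.shape,bool);roi[125:200,175:255]=1
def m(lo,hi):return (cv2.inRange(hsv,lo,hi)>0)&roi
red=(m((0,150,100),(8,255,255))|m((172,150,100),(180,255,255)))
print('red',red.sum(),P[red].mean(0).round(4))
ye=m((22,150,120),(35,255,255));print('yel',ye.sum(),P[ye].mean(0).round(4),np.argwhere(ye).mean(0))
bl=m((100,120,40),(130,255,255));
b=P[bl]; 
bar=b[b[:,2]>.135];print('bar',len(bar),bar.mean(0).round(4));u=np.linalg.svd(bar[:,:2]-bar[:,:2].mean(0))[2][0];print('bardir',np.degrees(np.arctan2(u[1],u[0])), cv2.minAreaRect(bar[:,:2].astype(np.float32)*1000))
fl=b[(b[:,2]>.105)&(b[:,2]<.12)];print('flat',len(fl),fl[:,2].mean(), cv2.minEnclosingCircle(b[(b[:,2]>.08)&(b[:,2]<.12)][:,:2].astype(np.float32)*1000))
h=P[roi&(P[...,2]>.010)&(P[...,2]<.024)];print('holder',len(h),cv2.minAreaRect(h[:,:2].astype(np.float32)*1000))
```

```text
red 15 [0.4587 0.1233 0.0194]
yel 8 [0.4938 0.141  0.1033] [163.75  194.625]
bar 175 [0.5015 0.1076 0.1562]
bardir 66.24245444649446 ((463.0668029785156, 57.93536376953125), (162.2025909423828, 45.06285095214844), 52.15748977661133)
flat 630 0.11366444366566425 ((502.715576171875, 108.99832153320312), 36.83942413330078)
holder 826 ((502.80084228515625, 109.06764221191406), (104.50433349609375, 103.7607192993164), 72.40007019042969)
```

View pics/c.png

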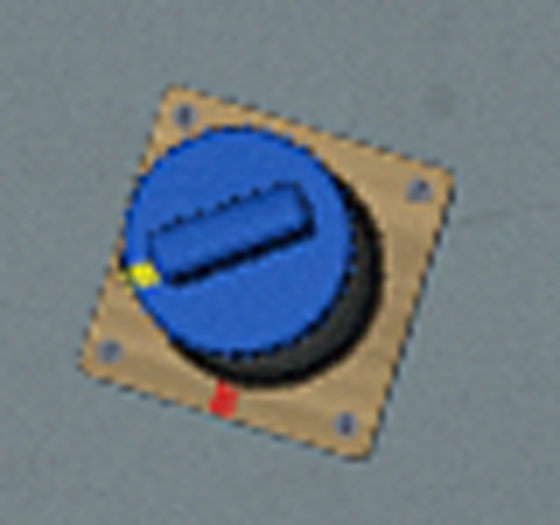

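The crop shows the blue lid with its yellow pointer at crop (142,274), the red line at (224,400) and the bar running from about (155,265) to (305,200). So the jar is at (0.503, 0.109) with yaw about -17.6, and the lid is about 50° clockwise of the red line. I'll move above it now.

Emit:
send_rows(motion=[{"travel": [-0.0254,0.0298,0],"spin": 0},{"travel": [-0.0254,0.0298,0],"spin": 0},{"travel": [-0.0254,0.0298,0],"spin": 0},{"travel": [-0.0254,0.0298,0],"spin": 0},{"travel": [-0.0254,0.0298,0],"spin": 0}], gripper=1)

```text
time_s: 0.92
tcp_pos: [0.307, -0.4446, 0.2228]
eef_rot: [179.9, -0.2, -159.4]
contact_force: [1.4, 0.6, 0.1]
gripper_width: 0.0878
```

Emit:
send_rows(motion=[{"travel": [-0.0254,0.0298,0],"spin": 0},{"travel": [-0.0254,0.0298,0],"spin": 0},{"travel": [-0.0254,0.0298,0],"spin": 0},{"travel": [-0.0254,0.0298,0],"spin": 0},{"travel": [-0.0254,0.0298,0],"spin": 0}])

```text
time_s: 1.33
tcp_pos: [0.3743, -0.252, 0.2238]
eef_rot: [180.0, 0.0, -159.5]
contact_force: [0.7, -0.5, 0.1]
gripper_width: 0.0875
```

Run:
```python
from h import *
t=cv2.imread('top.png');d=np.load('top.npy');P=cloud('top',d);hsv=cv2.cvtColor(t,cv2.COLOR_BGR2HSV)
roi=np.zeros(d.shape,bool);roi[125:200,175:255]=1
b=P[roi&(P[...,2]>.138)&(P[...,2]<.152)];print(len(b),b.mean(0).round(4))
for k in(0,1):
    (c,s,a)=cv2.minAreaRect(b[:,:2].astype(np.float32)*1000);u=np.linalg.svd(b[:,:2]-b[:,:2].mean(0))[2][0]
print(c,s,a,np.degrees(np.arctan2(u[1],u[0])));s=r.get_state();print(s['time_s'],s['tcp_pos'],s['eef_rot'],s['joints'])
```

```text
175 [0.5026 0.1087 0.1451]
(502.99237060546875, 109.0562744140625) (16.211883544921875, 49.80674362182617) 21.156190872192383 -69.15066828257612
1.3333 [ 0.37434989 -0.25200114  0.22378949] [ 1.79981017e+02  1.30173772e-04 -1.59503887e+02] [-8.81039203e+00 -9.87926447e-01 -2.63291312e+01 -1.83846812e-02
 -6.46679745e+01 -6.06856274e+01]
```

Emit:
send_rows(motion=[{"travel": [-0.0248,0.0295,0],"spin": 0},{"travel": [-0.0248,0.0295,0],"spin": 0},{"travel": [-0.0248,0.0295,0],"spin": 0},{"travel": [-0.0248,0.0295,0],"spin": 0},{"travel": [-0.0248,0.0295,0],"spin": 0}])

```text
time_s: 1.75
tcp_pos: [0.4399, -0.0607, 0.2268]
eef_rot: [-179.9, 0.4, -159.5]
contact_force: [0.8, -0.3, -0.5]
gripper_width: 0.0875
```

Emit:
send_rows(motion=[{"travel": [-0.0248,0.0295,0],"spin": 0},{"travel": [-0.0248,0.0295,0],"spin": 0},{"travel": [-0.0248,0.0295,0],"spin": 0},{"travel": [-0.0248,0.0295,0],"spin": 0},{"travel": [-0.0248,0.0295,0],"spin": 0}])

```text
time_s: 2.17
tcp_pos: [0.5051, 0.1319, 0.2308]
eef_rot: [-180.0, 0.8, -159.3]
contact_force: [0.3, -0.8, 0.6]
gripper_width: 0.0875
```

Emit:
send_rows(motion=[{"travel": [0,0,0.004],"spin": -7},{"travel": [0,0,0.004],"spin": -7},{"travel": [0,0,0.004],"spin": -7},{"travel": [0,0,0.004],"spin": -7},{"travel": [0,0,0.004],"spin": -7}])

```text
time_s: 2.58
tcp_pos: [0.5086, 0.142, 0.2107]
eef_rot: [-179.4, 0.8, -123.5]
contact_force: [0.4, -0.9, 0.7]
gripper_width: 0.0875
```

Emit:
send_rows(motion=[{"travel": [0,0,0.004],"spin": -7},{"travel": [0,0,0.004],"spin": -7},{"travel": [0,0,0.004],"spin": -7},{"travel": [0,0,0.004],"spin": -7},{"travel": [0,0,0.004],"spin": -7}])

```text
time_s: 3.0
tcp_pos: [0.509, 0.1427, 0.1904]
eef_rot: [-179.0, 0.3, -87.7]
contact_force: [-0.2, -0.2, -0.2]
gripper_width: 0.0877
```

Emit:
send_rows(motion=[{"travel": [0.011,0.0024,0],"spin": 0},{"travel": [0.011,0.0024,0],"spin": 0},{"travel": [0.009,0.002,0],"spin": 0},{"travel": [0,0,0],"spin": 0},{"travel": [0,0,0.003],"spin": -6}])

```text
time_s: 3.42
tcp_pos: [0.5029, 0.1081, 0.1875]
eef_rot: [-178.9, 0.2, -81.9]
contact_force: [-0.2, 0.4, 0.5]
gripper_width: 0.0878
```

Emit:
send_rows(motion=[{"travel": [0,0,0.003],"spin": -6},{"travel": [0,0,0.003],"spin": -6},{"travel": [0,0,0],"spin": 0},{"travel": [0,0,0],"spin": 0}])

```text
time_s: 3.75
tcp_pos: [0.5032, 0.1062, 0.1826]
eef_rot: [-178.7, 0.0, -69.8]
contact_force: [0.1, 1.1, 0.3]
gripper_width: 0.0877
```

Emit:
send_rows(motion=[{"travel": [-0.0027,-0.0008,0.012],"spin": -0.5},{"travel": [0,0,0.016],"spin": 0},{"travel": [0,0,0.016],"spin": 0},{"travel": [0,0,0.01],"spin": 0},{"travel": [0,0,0],"spin": 0}])

```text
time_s: 4.17
tcp_pos: [0.5061, 0.1097, 0.13]
eef_rot: [-178.4, 0.1, -70.6]
contact_force: [0.2, 0.2, -0.9]
gripper_width: 0.0875
```

Run:
```python
from h import *
s=r.get_state();print(s['tcp_pos'],s['eef_rot'],s['contact_force'])
im,d=r.capture('scene');c=im[120:250,140:290];cv2.imwrite('pics/d.png',cv2.resize(c,None,fx=4.5,fy=4.5,interpolation=cv2.INTER_CUBIC))
```

```text
[0.5061182  0.10974109 0.12998182] [-1.78378722e+02  1.18591494e-01 -7.06484841e+01] [ 0.1971516   0.18556281 -0.85882253]
```

View pics/d.png

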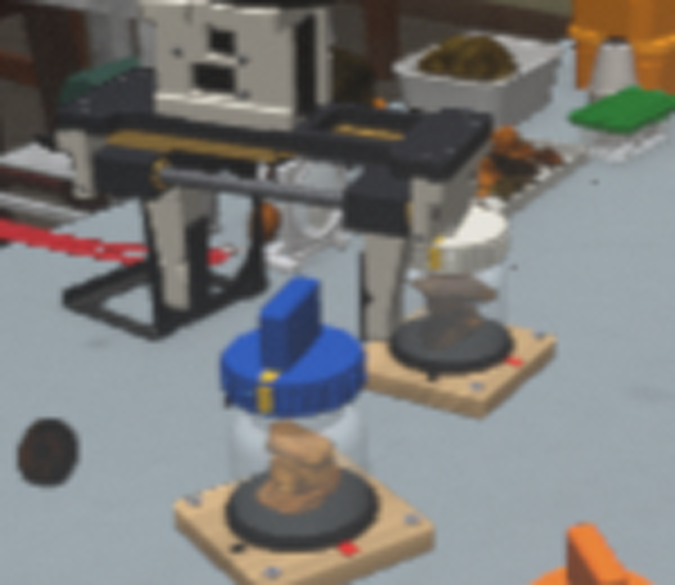

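The close-up shows the open fingers straddling the blue bar, tips at crop (180,300) and (380,335), with the bar at (290,330). The pointer is at (268,392), the black spot at (237,547) and the red line at (347,548). I'll correct by about 3 mm, finish the descent, then grip gently.

Emit:
send_rows(motion=[{"travel": [-0.0005,0.003,0.004],"spin": -1.4},{"travel": [0,0,0.004],"spin": 0},{"travel": [0,0,0.003],"spin": 0},{"travel": [0,0,0],"spin": 0}])

```text
time_s: 4.55
tcp_pos: [0.5049, 0.11, 0.1215]
eef_rot: [-178.1, 0.1, -69.3]
contact_force: [0.3, 0.3, -0.3]
gripper_width: 0.0876
```

Emit:
send_rows(motion=[{"travel": [0.0003,0.0022,0.001],"spin": 0},{"travel": [0,0,0],"spin": 0},{"travel": [0,0,0],"spin": 0},{"travel": [0,0,0],"spin": 0},{"travel": [0,0,0],"spin": 0}], gripper=-1, squeeze=15)

```text
time_s: 4.97
tcp_pos: [0.5034, 0.1091, 0.1215]
eef_rot: [-178.0, 0.1, -69.4]
contact_force: [0.2, 0.2, 0.3]
gripper_width: 0.0597
```

Emit:
send_rows(motion=[{"travel": [0,0,0],"spin": 0},{"travel": [0,0,0],"spin": 0},{"travel": [0,0,0],"spin": 0}])

```text
time_s: 5.22
tcp_pos: [0.5035, 0.1092, 0.1217]
eef_rot: [-178.0, 0.1, -69.4]
contact_force: [-0.9, -1.2, -0.1]
gripper_width: 0.0399
```

Emit:
send_rows(motion=[{"travel": [0,0,0],"spin": 0},{"travel": [0,0,0],"spin": 0},{"travel": [0,0,0],"spin": 0},{"travel": [0,0,0],"spin": 0},{"travel": [0,0,0],"spin": 0}])

```text
time_s: 5.63
tcp_pos: [0.5034, 0.1091, 0.1219]
eef_rot: [-178.0, 0.1, -69.4]
contact_force: [-1.0, 1.8, 2.0]
gripper_width: 0.016
```

Emit:
send_rows(motion=[{"travel": [0,0,0],"spin": -5},{"travel": [0,0,0],"spin": -5},{"travel": [0,0,0],"spin": -5},{"travel": [0,0,0],"spin": -5},{"travel": [0,0,0],"spin": -5}])

```text
time_s: 6.05
tcp_pos: [0.5028, 0.1095, 0.1219]
eef_rot: [-178.2, -0.7, -43.5]
contact_force: [-1.8, 0.1, 0.8]
gripper_width: 0.0164
```

Emit:
send_rows(motion=[{"travel": [0,0,0],"spin": -5},{"travel": [0,0,0],"spin": -5},{"travel": [0,0,0],"spin": -5},{"travel": [0,0,0],"spin": -5},{"travel": [0,0,0],"spin": -5}])

```text
time_s: 6.47
tcp_pos: [0.502, 0.1095, 0.1215]
eef_rot: [-178.7, -1.4, -17.3]
contact_force: [-0.2, 0.3, -1.0]
gripper_width: 0.0161
```

Run:
```python
from h import *
s=r.get_state();print(s['tcp_pos'],s['eef_rot'],s['contact_force'],s['moment'])
im,d=r.capture('scene');c=im[150:260,140:290];cv2.imwrite('pics/e.png',cv2.resize(c,None,fx=4.5,fy=4.5,interpolation=cv2.INTER_CUBIC))
```

```text
[0.50199145 0.10947415 0.1214929 ] [-178.6898318    -1.37777323  -17.26951375] [-0.19962875  0.28628254 -0.9948041 ] [-0.08846107  0.24305636 -0.06006169]
```

View pics/e.png

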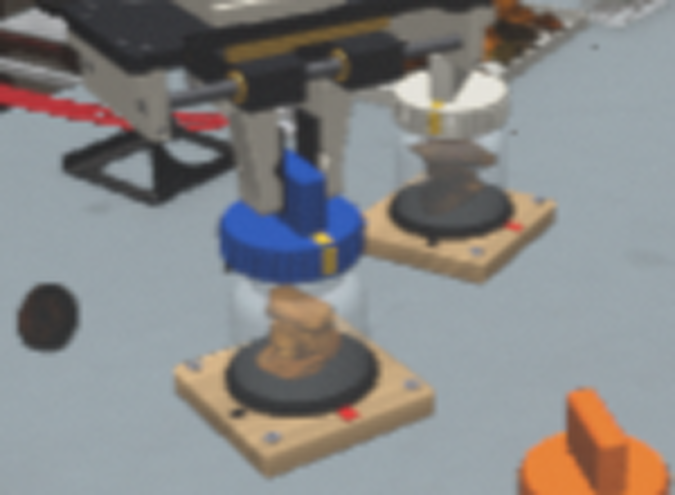

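The pointer at crop (325,240) is above the red line at (347,413). Lowering the lid 9 mm.

Emit:
send_rows(motion=[{"travel": [0.0003,0,0.0025],"spin": 0},{"travel": [0,0,0.0025],"spin": 0},{"travel": [0,0,0.0025],"spin": 0},{"travel": [0,0,0.0015],"spin": 0}])

```text
time_s: 6.85
tcp_pos: [0.5033, 0.1096, 0.1125]
eef_rot: [-178.7, -1.5, -17.3]
contact_force: [-3.3, 0.1, 14.8]
gripper_width: 0.0159
```

```bash
cat > z.py <<'E'
from h import *
s=r.get_state();print(s['time_s'],s['tcp_pos'],s['eef_rot'],s['contact_force'],s['moment'])
for n in('top','scene'):
    im,d=r.capture(n);P=cloud(n,d);hsv=cv2.cvtColor(im,cv2.COLOR_BGR2HSV)
    m=(cv2.inRange(hsv,(100,120,40),(130,255,255))>0)&(np.hypot(P[...,0]-.503,P[...,1]-.109)<.033)&(P[...,2]>.08)&(P[...,2]<.125)
    b=P[m]
    if len(b)>20: A=np.c_[b[:,:2]-[.503,.109],np.ones(len(b))];print(n,len(b),'z med',np.median(b[:,2]),'plane',np.linalg.lstsq(A,b[:,2],rcond=None)[0])
    y=(cv2.inRange(hsv,(22,130,100),(35,255,255))>0)&(np.hypot(P[...,0]-.503,P[...,1]-.109)<.045)&(P[...,2]>.08)
    if y.sum(): q=P[y].mean(0)-[.503,.109,0];print(' yel',y.sum(),q,'dir',np.degrees(np.arctan2(q[1],q[0])))
    b=r.pinpoint(n,'lid');print([ (round(x['conf'],2),w(n,x['at']).round(4)) for x in b])
    b=r.pinpoint(n,'lid_mark');print([ (round(x['conf'],2),w(n,x['at']).round(4)) for x in b])
    cv2.imwrite(n+'.png',im)
E
python3 z.py
```

```text
6.85 [0.50326486 0.10960519 0.11246768] [-178.65970756   -1.450996    -17.33320136] [-3.25418372  0.13383332 14.77976705] [-0.06329429  1.53071664 -0.04328368]
[(0.62, array([0.3291, 0.0923, 0.0005]))]
[(0.64, array([0.3565, 0.0743, 0.0199]))]
scene 210 z med 0.10595433629634968 plane [-0.17517098  0.086154    0.10642786]
 yel 6 [-0.03434614  0.0107308   0.0998313 ] dir 162.649571462661
[(0.79, array([0.3263, 0.0903, 0.0018])), (0.73, array([0.5046, 0.1099, 0.0868]))]
[(0.97, array([0.4737, 0.1164, 0.1079])), (0.72, array([0.3492, 0.0735, 0.0203]))]
```

Dropped: direction 162.6° matches the red line, and z fell by about 10 mm. I'll ease up 1 mm, then turn clockwise.

Emit:
send_rows(motion=[{"travel": [0,0,-0.001],"spin": 0},{"travel": [0,0,0],"spin": 0}])

```text
time_s: 7.32
tcp_pos: [0.5031, 0.1094, 0.1135]
eef_rot: [-178.7, -1.4, -17.5]
contact_force: [-0.1, -0.4, -0.2]
gripper_width: 0.0157
```

Emit:
send_rows(motion=[{"travel": [0,0,0],"spin": 5},{"travel": [0,0,0],"spin": 5},{"travel": [0,0,0],"spin": 5}])

```text
time_s: 7.57
tcp_pos: [0.503, 0.1092, 0.1129]
eef_rot: [-178.4, -1.0, -33.0]
contact_force: [0.5, -0.7, 1.5]
gripper_width: 0.0162
```

Emit:
send_rows(motion=[{"travel": [0,0,0],"spin": 5},{"travel": [0,0,0],"spin": 5},{"travel": [0,0,0],"spin": 5},{"travel": [0,0,0],"spin": 5},{"travel": [0,0,0],"spin": 5}])

```text
time_s: 7.98
tcp_pos: [0.5037, 0.1075, 0.1129]
eef_rot: [-178.2, -0.4, -59.5]
contact_force: [-0.7, -1.5, 2.0]
gripper_width: 0.0158
```

Emit:
send_rows(motion=[{"travel": [-0.0012,0,0],"spin": 4},{"travel": [-0.0003,0,0],"spin": 5},{"travel": [-0.0003,0,0],"spin": 5},{"travel": [-0.0003,0,0],"spin": 5},{"travel": [0,0,0],"spin": 5}])

```text
time_s: 8.4
tcp_pos: [0.5034, 0.1077, 0.1131]
eef_rot: [-178.2, 0.3, -84.9]
contact_force: [0.7, -3.3, 3.0]
gripper_width: 0.016
```

Emit:
send_rows(motion=[{"travel": [0,0,0],"spin": 3},{"travel": [0,0,0],"spin": 3},{"travel": [0,0,0],"spin": 2},{"travel": [0,0,0],"spin": 1}])

```text
time_s: 8.73
tcp_pos: [0.5023, 0.1071, 0.113]
eef_rot: [-178.4, 0.5, -94.8]
contact_force: [-2.4, 0.6, 3.1]
gripper_width: 0.0169
```

```bash
python3 z.py; python3 -c "
import cv2
cv2.imwrite('pics/f.png',cv2.resize(cv2.imread('scene.png')[150:260,140:290],None,fx=4.5,fy=4.5,interpolation=cv2.INTER_CUBIC))"
```

```text
8.7333 [0.50225902 0.10711291 0.11302045] [-178.38081962    0.46852327  -94.77660557] [-2.38867664  0.61712635  3.11716777] [-0.25931119  0.76326671  0.39886497]
[(0.61, array([0.3247, 0.0898, 0.0006]))]
[(0.57, array([0.3522, 0.0739, 0.0195]))]
scene 201 z med 0.10643463636657952 plane [-0.01391355  0.1644141   0.10721172]
 yel 5 [-0.00102975  0.03366988  0.10513049] dir 91.75176445492136
[(0.9, array([0.3255, 0.0908, 0.0036])), (0.57, array([0.5038, 0.1106, 0.0854]))]
[(0.79, array([0.3501, 0.0718, 0.0188])), (0.6, array([0.5   , 0.1411, 0.1098]))]
```

View pics/f.png

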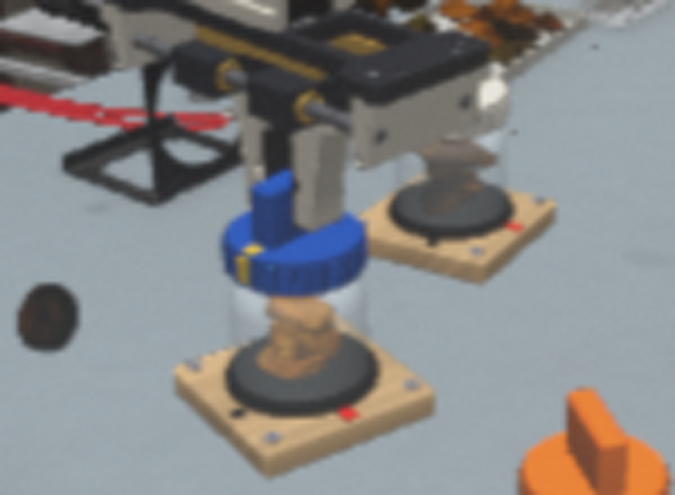

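The pointer at crop (250,255) is over the black spot at (237,412), and the 0.4 N·m moment shows it is at the stop. Releasing and retreating straight up.

Emit:
send_rows(motion=[{"travel": [0,0,0],"spin": 0},{"travel": [0,0,0],"spin": 0},{"travel": [0,0,0],"spin": 0},{"travel": [0,0,0],"spin": 0},{"travel": [0,0,0],"spin": 0}], gripper=0.2)

```text
time_s: 9.45
tcp_pos: [0.5032, 0.1073, 0.1124]
eef_rot: [-178.3, 0.5, -94.7]
contact_force: [-0.3, 0.8, -0.9]
gripper_width: 0.0445
```

Emit:
send_rows(motion=[{"travel": [0,0,0],"spin": 0},{"travel": [0,0,0],"spin": 0},{"travel": [0,0,-0.005],"spin": 0},{"travel": [0,0,-0.01],"spin": 0},{"travel": [0,0,-0.01],"spin": 0}])

```text
time_s: 9.87
tcp_pos: [0.5014, 0.1063, 0.1368]
eef_rot: [-178.5, 0.4, -94.7]
contact_force: [0.8, 0.2, 0.7]
gripper_width: 0.0528
```

Emit:
send_rows(motion=[{"travel": [0,0,-0.02],"spin": 0},{"travel": [0,0,-0.03],"spin": 0},{"travel": [0,0,-0.03],"spin": 0},{"travel": [0,0,-0.02],"spin": 0},{"travel": [0,0,0],"spin": 0}])

```text
time_s: 10.28
tcp_pos: [0.4986, 0.1052, 0.2471]
eef_rot: [-178.3, 0.4, -94.7]
contact_force: [0.6, 0.0, 0.1]
gripper_width: 0.0524
```

```bash
python3 z.py; python3 -c "
import cv2
cv2.imwrite('pics/g.png',cv2.resize(cv2.imread('scene.png')[110:260,140:290],None,fx=4,fy=4,interpolation=cv2.INTER_CUBIC))"
```

```text
10.2833 [0.4986144  0.10520812 0.24709991] [-178.3497486     0.42558014  -94.69042574] [0.62322271 0.0273673  0.11358559] [0.07948812 0.04480307 0.02568202]
top 92 z med 0.10498201118703232 plane [ 0.01449199 -0.00680175  0.10523285]
[(0.67, array([0.3276, 0.092 , 0.0012])), (0.51, array([0.5052, 0.1105, 0.0848]))]
[(0.82, array([0.355 , 0.0762, 0.0216]))]
scene 278 z med 0.10633393391455162 plane [0.00393096 0.02535825 0.10996192]
 yel 6 [-0.00187792  0.03295464  0.10074286] dir 93.26146487387813
[(0.86, array([0.3273, 0.0892, 0.0022])), (0.76, array([0.5039, 0.1078, 0.0869]))]
[(0.88, array([0.5   , 0.1409, 0.109 ])), (0.87, array([0.3531, 0.0719, 0.0212])), (0.21, array([ 0.5616, -0.1012,  0.0013]))]
```

View pics/g.png

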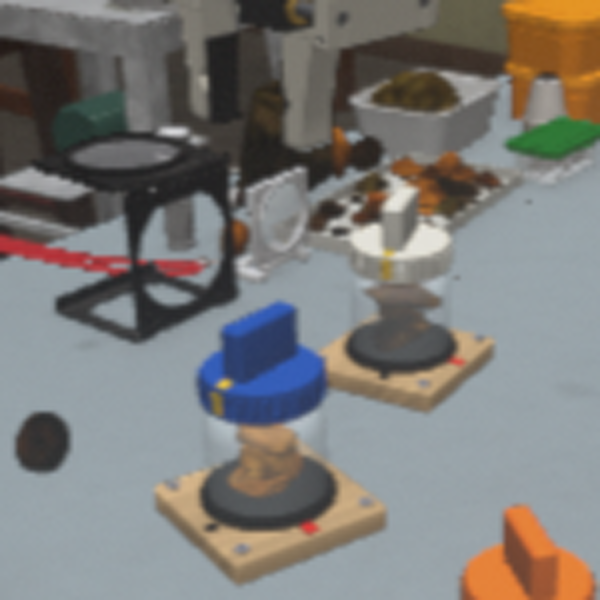

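The lid is down: its top is at about 0.105 m, so the origin is about 0.085 m. It is level, the pointer at crop (222,388) is over the black spot at (211,527), and the gripper is clear. Handing in.

```bash
python3 -c "
from plant import r
print(r.close_job())"
```

```text
the job is handed in; nothing more can be done
None
```

The blue lid is on its thread, turned clockwise to the black spot, and released; I handed the job in at about 10.3 s of the 35 s. The hand-in gave no verdict, so what follows rests on my own last checks.

- **What I did:** I gripped the lid's bar and turned it about 52° anticlockwise to the red line. I then lowered it 9 mm into the thread start, turned it about 77° clockwise until it met the stop, let go and backed straight up. I did not handle the white-lidded jar or the orange lid.
- **Thread start:** the pointer direction measured 162.6° against about 162.4° for the red line. The lid came down about 10 mm, and pressing on it gave 15 N upward.
- **Stop:** the wrist moment reached 0.4 N·m at the end of the forward turn.
- **Final state:** the lid's origin is about 85 mm above the table and it is level within about 1.5°. The pointer is over the black spot, about 67–70° clockwise of the red line, so within roughly 8° of home. The gripper is clear at 0.247 m.

**Checks that failed or disagreed:**
- The top camera missed the pointer in the last look, so the final angle rests on the scene camera only.
- The scene camera's raw lid height read 1–2 mm higher than the top camera's.
- The tool had drifted to a tilt of about 2° during the moves; the lid sat level once released.

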